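# Plant the drying post in its hidden socket

### The arm

A 7-joint arm with a two-finger parallel gripper is mounted at the origin on a cart in front of the work surface, level with it; the furniture and walls round the work are solid. World frame = base frame: x ahead of the robot, y to its left, z up, the work surface at z = 0. Lengths are in m, angles in rad, forces in N, time in s.
With the tool pointing down it reaches from about 0.35 to 0.9 m from the base axis. Payload 19.9 kg.
Tool frame: the origin (TCP) lies between the finger pads; the fingertips stand 19 mm ahead of it and the grasp point (between the pads) is the TCP; z points along the fingers, y is the direction in which the jaws open and shut (so a half turn about z gives the same grasp; the last joint's range is limited). The gripper opens to 94 mm and grips with 3 to 60 N. Pads are 16 mm wide; open, the fingers measure 119 mm over their backs; the gripper's body (75 mm by 177 mm) begins 78 mm behind the grasp point.
Start: joints at [1.183, 0.417, -0.01, 1.614, 0.005, 1.111, -0.053], TCP at [0.212, -0.588, 0.224] pointing down, gripper open.
Joint ranges: [-2.81, 2.81], [-0.39, 2.02], [-1.27, 1.25], [0.06, 2.57], [-1.19, 4.33], [0.19, 2], [-2.82, 2.82]. Speed limits (rad/s): [1.89, 1.89, 2.39, 2.39, 3.01, 3.01, 3.01].

### API

Orientations are given as a 3x3 rotation matrix whose columns are the frame's x, y, z axes.
In Python, from rig import robot gives the robot as it stands. Calls block until the motion is done:
- robot.move_ptp(position, orientation): joint-space move of the TCP to a pose.
- robot.move_linear(position, velocity=0.15, frame=None, threshold=None): straight line of the TCP; frame=None keeps the orientation; velocity is the mean speed in m/s. With threshold (N) it stops when the force on the tool has changed by that much, and returns True; else False.
- robot.goto_joints(angles): joint-space move.
- robot.gripper_to(opening): finger opening in m; the grip force is fixed at half the most; returns when the fingers have stopped.
- robot.pause(seconds).
- robot.ik(position, orientation): joint angles nearest the present ones, or None.
- robot.get_state(): the state.
- robot.grab_frame(name): name is "scene" or "top" or "wrist"; returns the picture (420x560x3 uint8, red, green, blue); there is no depth.
- robot.camera_info(name): a dict with "fx", "fy", "cx", "cy" (pixels), "dist" ([k1, k2, p1, p2, k3] as OpenCV has them; the pictures are not rectified), "rvec" (rotation vector, rad) and "tvec" (3), from world to camera coordinates, as OpenCV has them. Camera axes: x right, y down, z forward; pixel columns grow to the right and rows downward; lengths in m; the calibration is good to about 2 mm. A picture is of the moment at which its call begins: read the wrist's pose just before it. camera_info takes no time and is no camera call; for the wrist camera it gives the pose at the moment of the call.
A pose or a line that the arm cannot do raises robot.PlanningError and nothing moves.
- robot.sign_off(): hands the job in, once; it reports no verdict.
The state is a dict: "time": time; "qpos": joint angles; "joint_vel": joint speeds; "effort": joint torques, N m; "ee_pos": TCP position; "tool_rot": TCP orientation; "force": force on the tool from outside, world axes, zero at the start; "moment": the same for the moment, N m; "opening": finger opening in m.
Only numpy, scipy, OpenCV 4.12 (cv2) and the standard library are available. Lean on these libraries where they do the work, as an engineer would, in place of code of your own. Each camera call takes 0.05 s, during which the arm holds its last target.

### The job

Take the wooden drying post out of its block and plant it in the white foot, fully home, upright and let go. The socket is a blind hole out of sight at the bottom of the foot's throat, never in the middle: sweep the post's end over the bottom, pressing only gently, until it drops in. Leave the other things where they are.

Things in the scene. Friction and masses are not known exactly. Their poses are not given: they have to be found in the camera images.
- post_grip (a point): middle of the square grip (22 x 22 mm, 44 mm high, flat sides along its x and y axes) near the top of the loose wooden drying post (about 80 g, 146 mm long); z points up the post. A thin cross arm along x, 102 mm long over its 12 mm end balls, lies 38 mm below this point; the post's lower end 118 mm below it.
- post_tip (a point): centre of the lower end of the drying post's round shaft, which is 14 mm in diameter with a 1 mm chamfer at this end; z points up the post. The post starts upright in the block.
- block: light wooden keeping-block, 76 x 76 x 34 mm, fixed to the worktop; origin at the centre of its underside. In the middle of its top is a blind hole, 17 mm wide and 26 mm deep, in which the post starts.
- foot: white bell-shaped foot, fixed to the worktop, 124 mm across at the bottom, 74 mm high; origin at the centre of its underside, z up. Its round throat, 36 mm wide, goes 44 mm down to a flat bottom. In that is the socket: an upright blind hole 16 mm wide with a square edge, 24 mm deep (its own bottom is 6 mm above the worktop), its axis 3 to 7 mm off the throat's, direction unknown.
- foot_mouth (a point): centre of the foot's throat at its mouth, 74 mm above the worktop. The throat's flat bottom, 30 mm above the worktop, is the top of an insert on a rubber pad: pressed by the post it starts to give at about 1.5 N, then sinks 1 mm per newton, at most 6 mm, beyond which it is hard; it springs back up, and the hole does not shift sideways.
- wax_pot: round lidded pot, 62 mm wide, 35 mm high, a bystander; origin at the centre of its underside
- laundry_marker: marker pen lying down, 135 mm long, 17 mm thick, a bystander; origin under its centre
- masking_tape: roll of tape lying flat, 100 mm wide, 25 mm high, a bystander; origin under its centre
- peg_0: clothes peg lying flat, 72 x 15 x 12 mm, a bystander; origin under its centre
- peg_2: another clothes peg lying flat, 72 x 15 x 12 mm, a bystander; origin under its centre

How it is judged:
On the way, in this order (a step that is already met when the one before it is completed fails the run):
1. the post is lifted clear of the block (z of post_tip in the frame of block above 0.05 m), for 0.1 s.
2. the post has dropped into the socket (horizontal distance between post_tip and foot_mouth below 0.013 m and z of post_tip in the frame of foot below 0.011 m), for 0.2 s.
At the end, for the whole second after the job is handed in: The post stands in the foot's hidden socket, its lower end within 4 mm of the socket's bottom (less than 10 mm above the foot's underside) and inside the throat, leaning less than 8 degrees, at rest and let go (horizontal distance between post_tip and foot_mouth below 0.013 m and z of post_tip in the frame of foot below 0.01 m and angle between post_tip's own z axis and vertical below 0.14 rad and linear speed of post below 0.02 m/s and contact force between post and the fingers below 0.1 N); the robot touches nothing.
It fails at once if the post is pressed or levered against the foot with more than 25 N (contact force between post and foot above 25 N).
It fails at once if a bystander is shifted by more than 25 mm (distance of any of wax_pot, laundry_marker, masking_tape, peg_0, peg_2 from where it was at the start of the episode above 0.025 m).
It also fails if it takes over 58 s, if anything falls off the work surface, if the arm or the gripper's body presses on something with over 40 N, if the wrist force passes 120 N, or if a joint passes its speed limit or range.

## Working session

There is one attempt and no reset: what is moved stays moved. The work goes in short steps, each a Python script; the robot and the scene stay as the last script left them, time stands still between calls to the robot, and variables do not carry over. Pictures are saved under pics/ and viewed, and the job is handed in when it is done.

```bash
ls; mkdir -p pics; python3 - <<'E'
from rig import robot
import cv2
for n in("scene","top","wrist"):
    f=robot.grab_frame(n); cv2.imwrite(f"pics/{n}0.png",f[:,:,::-1]); print(n,robot.camera_info(n))
s=robot.get_state(); print(s)
E
```

```text
pics
scene {'fx': 442.683280553302, 'fy': 442.683280553302, 'cx': 278.094354652968, 'cy': 207.98042866044574, 'dist': array([-0.04568191,  0.        ,  0.        ,  0.        ,  0.        ]), 'rvec': array([ 2.13870575, -0.54742499,  0.30046513]), 'tvec': array([-0.47290986,  0.29575218,  0.63632626])}
top {'fx': 418.7459587532981, 'fy': 418.7459587532981, 'cx': 272.5219413799715, 'cy': 203.93446867450695, 'dist': array([-0.0124196,  0.       ,  0.       ,  0.       ,  0.       ]), 'rvec': array([ 2.16680405, -2.12689973,  0.18863716]), 'tvec': array([0.06347987, 0.56601534, 0.92548085])}
wrist {'fx': 327.71467155455287, 'fy': 327.71467155455287, 'cx': 278.84093806633706, 'cy': 212.6560781176808, 'dist': array([-0.0328681,  0.       ,  0.       ,  0.       ,  0.       ]), 'rvec': array([-2.37945263,  1.66698979,  0.2352555 ]), 'tvec': array([-0.62370537, -0.02955417,  0.39248546])}
{'time': 0.15, 'qpos': array([ 1.18251105,  0.41786844, -0.01029359,  1.61403885,  0.00470823,
        1.11074221, -0.05297999]), 'joint_vel': array([ 3.14903577e-05, -7.58394776e-05, -2.58641300e-04, -6.99655347e-04,
       -5.23148189e-04, -1.91591955e-03,  2.55671998e-03]), 'effort': array([ 1.38847754e-03, -8.51533270e+01,  6.39242548e-01, -4.26141500e+01,
       -4.88009071e-02,  1.70838204e-02,  1.06640243e-07]), 'ee_pos': array([ 0.21230786, -0.5875244 ,  0.22394809]), 'tool_rot': array([[ 9.40462429e-01,  3.39897378e-01, -4.38238984e-04],
       [ 3.39897647e-01, -9.40461968e-01,  9.36101896e-04],
       [-9.39685176e-05, -1.02932506e-03, -9.99999466e-01]]), 'force': array([-0.53398133,  0.31064423, -0.63754838]), 'moment': array([-0.03090044,  0.00348451,  0.01736096]), 'opening': 0.09424502186387489}
```

View pics/scene0.png

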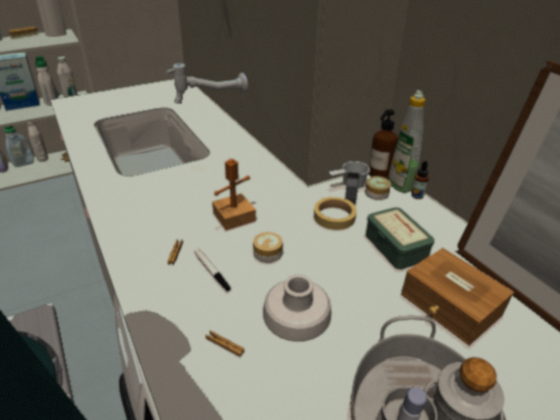

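View pics/top0.png

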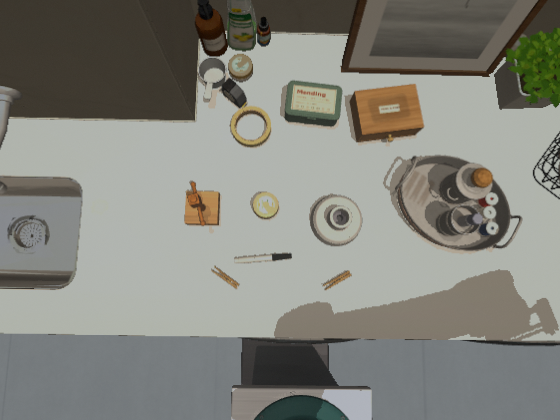

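The top view shows the block and post near (201,207), the foot near (338,219), the pot at (265,205) and the marker at (263,258). I'll enlarge these areas.

```bash
python3 - <<'E'
import cv2
t=cv2.imread('pics/top0.png');s=cv2.imread('pics/scene0.png')
def crop(im,x0,y0,w,h,k,n): cv2.imwrite(n,cv2.resize(im[y0:y0+h,x0:x0+w],None,fx=k,fy=k,interpolation=cv2.INTER_CUBIC))
crop(t,170,170,80,70,8,'pics/t_block.png')
crop(t,300,185,80,70,8,'pics/t_foot.png')
crop(s,200,150,80,85,7,'pics/s_block.png')
crop(s,255,265,85,75,8,'pics/s_foot.png')
E
```

```text
(no output)
```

View pics/t_block.png

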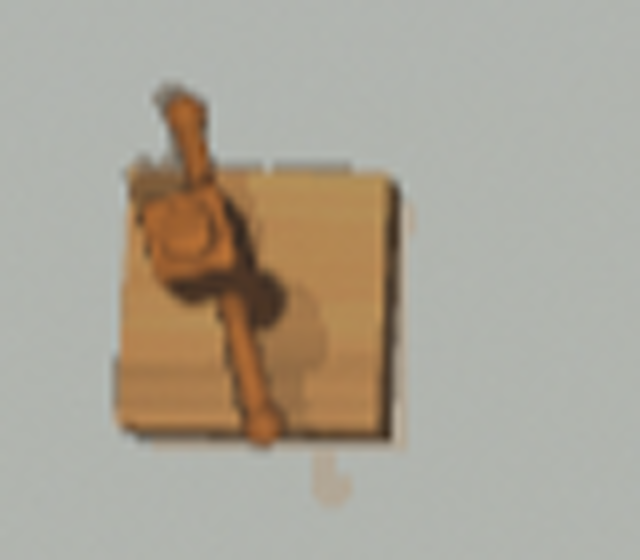

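View pics/t_foot.png

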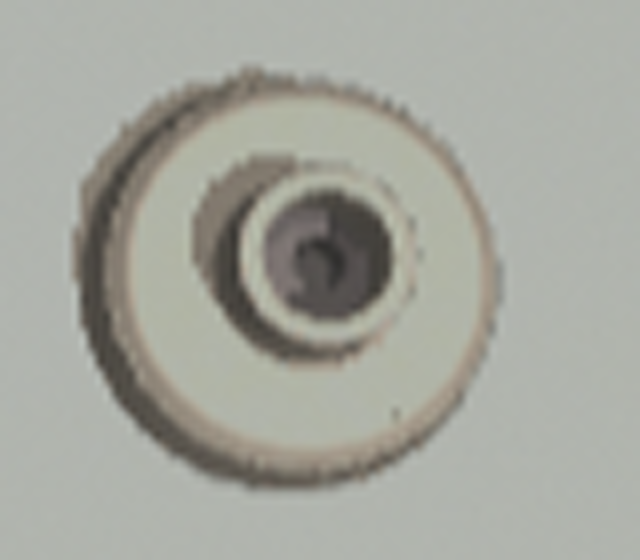

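View pics/s_block.png

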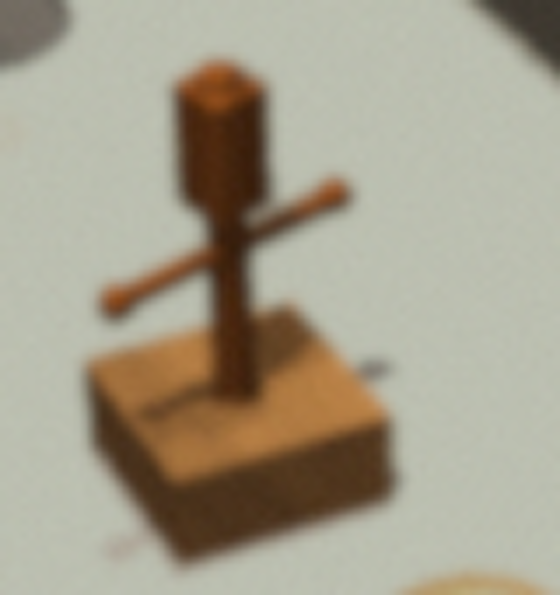

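View pics/s_foot.png

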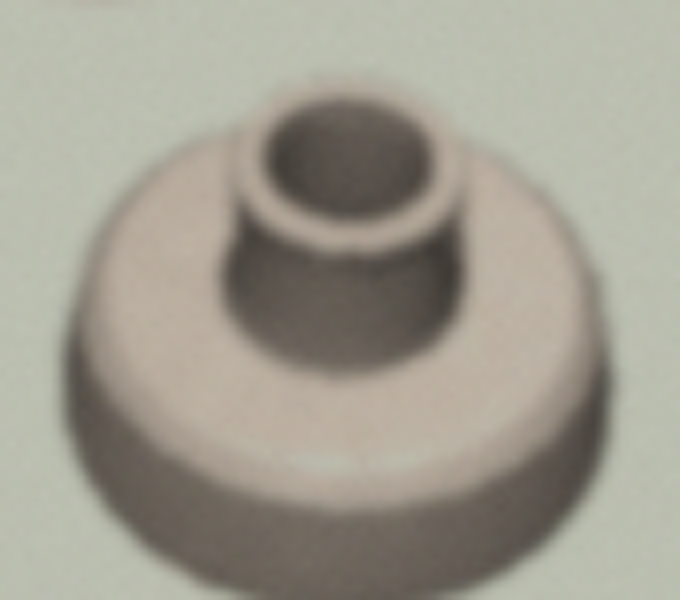

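Readings in the enlarged crops:
- **Top view, post:** knob at (188,230), arm balls at (183,108) and (263,425), block top corners at (132,170), (395,177), (386,437) and (120,430).
- **Top view, foot:** mouth at (327,255). A darker 6 px disc at (318,262) is probably the hole itself.
- **Scene view:** knob at (220,75), balls at (115,302) and (335,192), mouth at (348,158).

```bash
cat > h.py <<'E'
import numpy as np,cv2
from rig import robot
def ray(ci,uv):
    K=np.array([[ci['fx'],0,ci['cx']],[0,ci['fy'],ci['cy']],[0,0,1]])
    p=cv2.undistortPoints(np.array([[uv]],float),K,np.array(ci['dist']))[0,0]
    R=cv2.Rodrigues(np.array(ci['rvec']))[0]; t=np.array(ci['tvec'])
    return -R.T@t, R.T@np.array([p[0],p[1],1])
def at_z(ci,uv,z):
    o,d=ray(ci,uv); return o+d*(z-o[2])/d[2]
def proj(ci,P):
    K=np.array([[ci['fx'],0,ci['cx']],[0,ci['fy'],ci['cy']],[0,0,1]])
    return cv2.projectPoints(np.array(P,float).reshape(-1,1,3),np.array(ci['rvec']),np.array(ci['tvec']),K,np.array(ci['dist']))[0][:,0]
def tri(rays):
    A=np.zeros((3,3));b=np.zeros(3)
    for o,d in rays:
        d=d/np.linalg.norm(d);M=np.eye(3)-np.outer(d,d);A+=M;b+=M@o
    return np.linalg.solve(A,b)
def uc(x0,y0,k,u,v): return (x0+(u+.5)/k-.5, y0+(v+.5)/k-.5)
E
python3 - <<'E'
from h import *
np.set_printoptions(precision=4,suppress=True)
T=robot.camera_info('top');S=robot.camera_info('scene')
tb=lambda u,v:uc(170,170,8,u,v); tf=lambda u,v:uc(300,185,8,u,v)
sb=lambda u,v:uc(200,150,7,u,v); sf=lambda u,v:uc(255,265,8,u,v)
for n,a,b,z in [('knob',tb(188,230),sb(220,75),.154),('ballA',tb(183,108),sb(335,192),.088),('ballB',tb(263,425),sb(115,302),.088),('mouth',tf(327,255),sf(348,158),.074)]:
    print(n,'top',at_z(T,a,z),'scene',at_z(S,b,z),'tri',tri([ray(T,a),ray(S,b)]))
c=[at_z(T,tb(*p),.034) for p in [(132,170),(395,177),(386,437),(120,430)]]
print('block',np.array(c),np.mean(c,0))
print('hole',at_z(T,tf(318,262),.030))
for p in [(265,205),(263,258),(251,126),(226,277),(337,280)]: print(p,at_z(T,p,.015))
print('campos',ray(T,(0,0))[0],ray(S,(0,0))[0])
E
```

```text
knob top [0.5556 0.2387 0.154 ] scene [0.5549 0.2332 0.154 ] tri [0.5567 0.2391 0.1504]
ballA top [0.6011 0.2533 0.088 ] scene [0.6015 0.2538 0.088 ] tri [0.6011 0.2532 0.0884]
ballB top [0.5131 0.2273 0.088 ] scene [0.5135 0.2273 0.088 ] tri [0.5133 0.2272 0.0881]
mouth top [ 0.5347 -0.0782  0.074 ] scene [ 0.5351 -0.0791  0.074 ] tri [ 0.5351 -0.0785  0.0733]
block [[0.5934 0.277  0.034 ]
 [0.5929 0.2    0.034 ]
 [0.5163 0.1998 0.034 ]
 [0.5168 0.2767 0.034 ]] [0.5549 0.2384 0.034 ]
hole [ 0.5384 -0.0835  0.03  ]
(265, 205) [0.5665 0.0914 0.015 ]
(263, 258) [0.441  0.0936 0.015 ]
(251, 126) [0.7623 0.1297 0.015 ]
(226, 277) [0.3957 0.1784 0.015 ]
(337, 280) [ 0.3932 -0.0796  0.015 ]
campos [0.4119 0.0893 1.0016] [ 0.2374 -0.5279  0.6173]
```

View pics/wrist0.png

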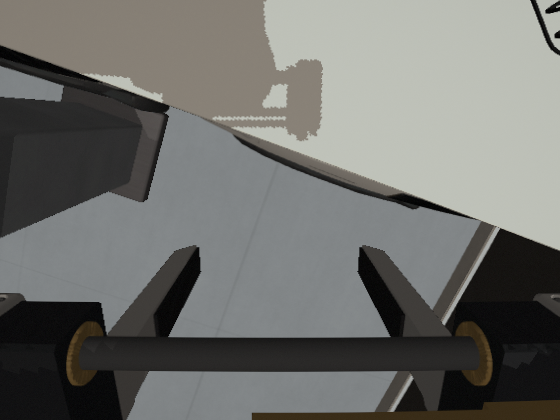

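The measurements agree: arm length is 92 mm against 90 mm expected, and the block is 77 mm. The post is at about (0.556, 0.239) with a yaw of 16.5°. The mouth is at (0.535, -0.0785). Next I'll put the wrist camera above the throat to check the hole.

```bash
python3 - <<'E'
from h import *
np.set_printoptions(precision=4,suppress=True)
s=robot.get_state();W=robot.camera_info('wrist')
R=cv2.Rodrigues(W['rvec'])[0];c=-R.T@W['tvec'];Rt=s['tool_rot']
print('cam in tool',Rt.T@(c-s['ee_pos']),'axes',Rt.T@R.T)
th=np.arctan2(.026,.088)
for a in (th,th+np.pi):
    x=np.array([np.cos(a),np.sin(a),0]);z=np.array([0,0,-1.]);O=np.c_[x,np.cross(z,x),z]
    for p in [(.556,.239,.126),(.556,.239,.25),(.538,-.0835,.24),(.538,-.0835,.124)]:
        print(round(a,2),p,robot.ik(p,O))
E
```

```text
cam in tool [ 0.0804 -0.0007 -0.1606] axes [[ 0.0016 -0.9616 -0.2746]
 [ 1.      0.0016 -0.    ]
 [ 0.0005 -0.2746  0.9616]]
0.29 (0.556, 0.239, 0.126) [ 0.0946  0.6064 -0.7518  1.7307  0.4815  0.9982 -2.12  ]
0.29 (0.556, 0.239, 0.25) [ 0.2515  0.5385 -0.9931  1.6128  0.4699  1.2495 -2.1124]
0.29 (0.538, -0.0835, 0.24) [ 0.4609  0.2863 -0.4358  1.7864  0.1343  1.0981 -1.3042]
0.29 (0.538, -0.0835, 0.124) [ 0.4206  0.4247 -0.3986  1.8939  0.2119  0.864  -1.3681]
3.43 (0.556, 0.239, 0.126) [ 0.303   0.777  -1.1092  1.7244  0.7628  1.1399  0.8196]
3.43 (0.556, 0.239, 0.25) [ 0.2914  0.5718 -1.0665  1.6116  0.5189  1.2707  0.9921]
3.43 (0.538, -0.0835, 0.24) [ 0.738   0.3501 -0.7886  1.778   0.2728  1.1265  1.719 ]
3.43 (0.538, -0.0835, 0.124) [ 0.7061  0.51   -0.7719  1.8848  0.4407  0.9245  1.5832]
```

```bash
cat >> h.py <<'E'
TH=np.arctan2(.026,.088)
def ori(a=TH):
    x=np.array([np.cos(a),np.sin(a),0]);z=np.array([0,0,-1.]);return np.c_[x,np.cross(z,x),z]
E
python3 - <<'E'
from h import *
import pickle
O=ori(); p=np.array([.535,-.0785,0])-.0804*O[:,0]; p[2]=.15
robot.move_ptp(p,O)
W=robot.camera_info('wrist'); f=robot.grab_frame('wrist')[:,:,::-1]
pickle.dump(W,open('w1.pkl','wb')); cv2.imwrite('pics/w1.png',f)
u=proj(W,[.535,-.0785,.05])[0]; print(u,robot.get_state()['time'])
x0,y0=int(u[0])-50,int(u[1])-40; x0=max(x0,0);y0=max(y0,0);print(x0,y0)
cv2.imwrite('pics/w1c.png',cv2.resize(f[y0:y0+80,x0:x0+100],None,fx=7,fy=7,interpolation=cv2.INTER_CUBIC))
E
```

```text
[278.82944522 118.99598208] 2.1833
228 78
```

View pics/w1c.png

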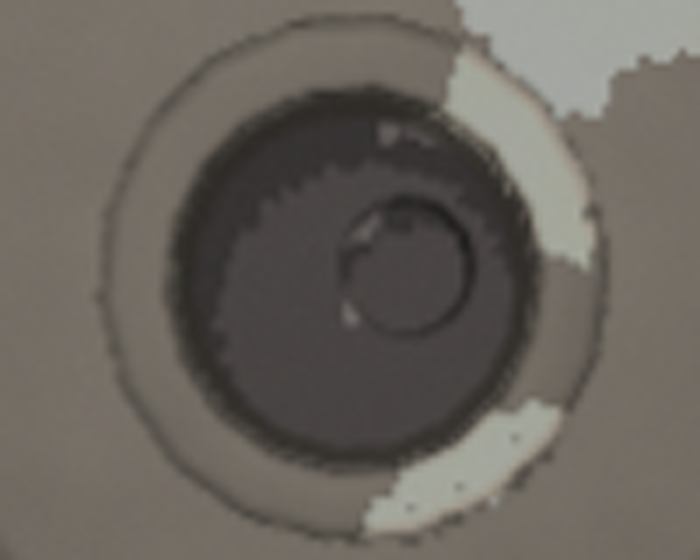

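View pics/w1.png

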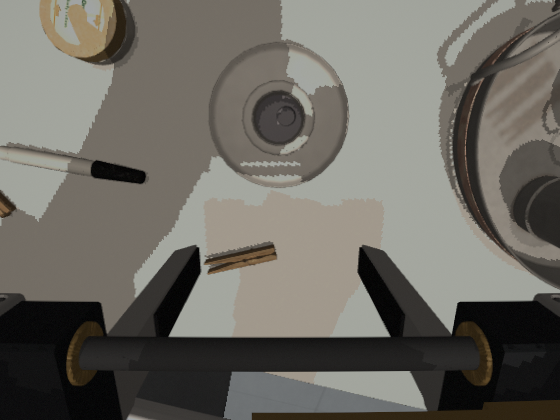

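The hole shows clearly in the throat. Its rim is a circle centred at (408,266) in the crop, about 132 px across (18.9 px real). The mouth's inner rim is centred at (355,276).

```bash
python3 - <<'E'
from h import *
import pickle
W=pickle.load(open('w1.pkl','rb'))
q=lambda u,v:uc(228,78,7,u,v)
h=at_z(W,q(408,266),.03);m=at_z(W,q(355,276),.074);print('hole',h,'mouth',m,h-m)
print('dia',np.linalg.norm(at_z(W,q(342,266),.03)-at_z(W,q(474,266),.03)),np.linalg.norm(at_z(W,q(172,276),.074)-at_z(W,q(538,276),.074)))
robot.gripper_to(.06)
robot.move_ptp([.556,.239,.26],ori())
W=robot.camera_info('wrist')
s=robot.get_state();print(s['time'],s['opening'])
f=robot.grab_frame('wrist')[:,:,::-1];cv2.imwrite('pics/w2.png',f)
print(proj(W,[[.556,.239,.148],[.556,.239,.104]]))
E
```

```text
hole [ 0.53927244 -0.08326245  0.03      ] mouth [ 0.53615976 -0.07777252  0.074     ] [ 0.00311268 -0.00548993 -0.044     ]
dia 0.015528032576430196 0.036349565656025346
4.2667 0.059863532255756975
[[277.81938654 215.24700006]
 [277.94430889 202.73073779]]
```

View pics/w2.png

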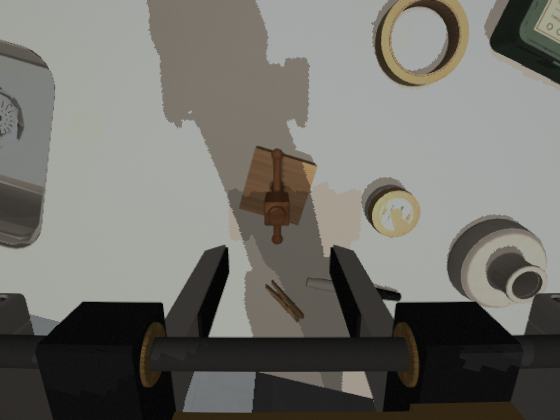

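The post's arm is vertical in the image at column 277, so yaw and lateral position match (predicted 277.8). Both views put the hole at about (0.539, -0.0834), 6.3 mm off axis. Next I'll grasp the post and lift it.

```bash
python3 - <<'E'
from h import *
np.set_printoptions(precision=4,suppress=True)
print(robot.move_linear([.556,.239,.126],velocity=.12,threshold=8))
s=robot.get_state();print(s['ee_pos'],s['force'])
robot.gripper_to(0.0)
s=robot.get_state();print(s['ee_pos'],s['force'],s['opening'])
robot.move_linear([.556,.239,.15],velocity=.05)
s=robot.get_state();print(s['ee_pos'],s['force'],s['opening'])
robot.move_linear([.556,.239,.24],velocity=.12)
robot.pause(.2)
s=robot.get_state();print(s['ee_pos'],s['force'],s['moment'],s['opening'],s['time'])
for n in('scene','wrist','top'):cv2.imwrite(f'pics/l_{n}.png',robot.grab_frame(n)[:,:,::-1])
f=cv2.imread('pics/l_scene.png');cv2.imwrite('pics/l_sc.png',cv2.resize(f[90:240,150:330],None,fx=4,fy=4,interpolation=cv2.INTER_CUBIC))
E
```

```text
False
[0.5564 0.2392 0.1267] [-0.3694 -0.0866 -0.009 ]
[0.556 0.239 0.126] [0.4503 0.0926 0.2282] 0.02193918807584583
[0.556  0.2389 0.15  ] [-0.4386 -0.9433 -0.9068] 0.02195860396646071
[0.5558 0.2389 0.2394] [-0.3467  0.313  -0.9817] [-0.0266 -0.0196 -0.0082] 0.02154046780053224 7.9917
```

View pics/l_sc.png

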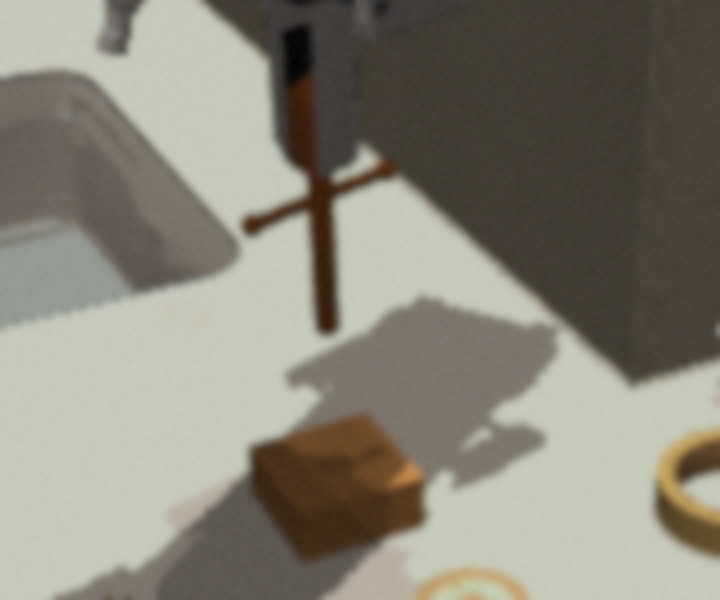

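View pics/l_wrist.png

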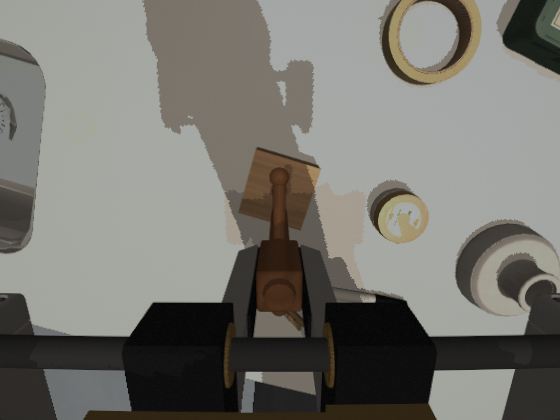

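The post is lifted clear. The scene crop shows the tip at (326,326), the balls at (252,227) and (388,168), and the wrist picture shows the near ball at (279,176). I'll compare these with predictions to get the post's offset in the hand.

```bash
python3 - <<'E'
from h import *
np.set_printoptions(precision=4,suppress=True)
S=robot.camera_info('scene');W=robot.camera_info('wrist');s=robot.get_state()
P=s['ee_pos'];R=s['tool_rot'];print(P,R)
q=lambda u,v:uc(150,90,4,u,v)
print('tip pred',P+R@[0,0,.118],'meas',at_z(S,q(326,326),(P+R@[0,0,.118])[2]))
pr=proj(S,[P+R@[0,0,.118],P+R@[.045,0,.038],P+R@[-.045,0,.038]])
print('scene pred',pr,'meas',q(326,326),q(388,168),q(252,227))
print('wrist pred',proj(W,[P+R@[.045,0,.038],P+R@[0,0,-.028],P+R@[.045,0.001,.038],P+R@[.046,0.00,.038]]))
E
```

```text
[0.5559 0.239  0.2397] [[ 0.959   0.2834 -0.0005]
 [ 0.2834 -0.959  -0.0001]
 [-0.0005 -0.0001 -1.    ]]
tip pred [0.5558 0.239  0.1217] meas [0.5577 0.2425 0.1217]
scene pred [[231.0035 172.0544]
 [245.405  132.0306]
 [212.0471 145.8094]] meas (231.125, 171.125) (246.625, 131.625) (212.625, 146.375)
wrist pred [[280.0785 179.0798]
 [280.2759 301.8892]
 [281.7109 179.0824]
 [280.0826 177.4631]]
```

The post sits about 1.3 mm towards +x in the hand, and the earlier midpoint of the arm balls says the same. I'll correct for that and start pecking gently over the hole.

```bash
python3 - <<'E'
from h import *
np.set_printoptions(precision=4,suppress=True)
O=ori(); c=np.array([.5376,-.0838])
robot.move_linear([c[0],c[1],.24],velocity=.15,frame=O)
robot.move_linear([c[0],c[1],.160],velocity=.08,threshold=6)
robot.pause(.2)
s0=robot.get_state();print(s0['time'],s0['ee_pos'],s0['force'])
hit=robot.move_linear([c[0],c[1],.141],velocity=.02,threshold=3.5)
s=robot.get_state();print(hit,s['time'],s['ee_pos'],s['force']-s0['force'],s['moment']-s0['moment'])
for n in('scene','top'):cv2.imwrite(f'pics/p1_{n}.png',robot.grab_frame(n)[:,:,::-1])
E
```

```text
11.8 [ 0.5378 -0.0838  0.1604] [-0.0672 -0.3882 -0.0625]
False 12.9 [ 0.5377 -0.0838  0.1411] [-0.5573  0.0928 -0.8486] [-0.0194 -0.0394  0.051 ]
```

There's no force with the tip 7 mm below the throat bottom, so it's in the socket. I'll continue to the bottom.

```bash
python3 - <<'E'
from h import *
np.set_printoptions(precision=4,suppress=True)
s0=robot.get_state();c=[.5376,-.0838]
hit=robot.move_linear([c[0],c[1],.1235],velocity=.02,threshold=4)
robot.pause(.1)
s=robot.get_state();print(hit,s['time'],s['ee_pos'],s['force']-s0['force'],s['moment']-s0['moment'])
E
```

```text
False 14.125 [ 0.5376 -0.0838  0.1236] [-0.7363  1.0125  1.1703] [ 0.1444  0.3394 -0.0897]
```

```bash
python3 - <<'E'
from h import *
np.set_printoptions(precision=4,suppress=True)
robot.gripper_to(.06); robot.pause(.3)
s=robot.get_state();print(s['opening'],s['force'])
print(robot.move_linear([.5376,-.0838,.26],velocity=.1,threshold=8))
robot.pause(.3)
W=robot.camera_info('wrist')
for n in('scene','top','wrist'):cv2.imwrite(f'pics/e_{n}.png',robot.grab_frame(n)[:,:,::-1])
print(robot.get_state()['time'])
f=cv2.imread('pics/e_scene.png');g=cv2.imread('pics/e_top.png')
a=cv2.resize(f[225:345,245:345],None,fx=4,fy=4,interpolation=cv2.INTER_CUBIC);b=cv2.resize(g[160:280,290:390],None,fx=4,fy=4,interpolation=cv2.INTER_CUBIC)
cv2.imwrite('pics/e.png',np.hstack([a,b]))
P=lambda z:[.5388,-.0834,z]
for n in('scene','top'):print(n,proj(robot.camera_info(n),[P(.152),P(.074)]))
E
```

```text
0.05975953170317115 [ 0.8311 -0.6395  0.5184]
False
17.15
scene [[303.424  250.4455]
 [301.2294 285.1572]]
top [[349.7186 209.6562]
 [342.74   214.657 ]]
```

View pics/e.png

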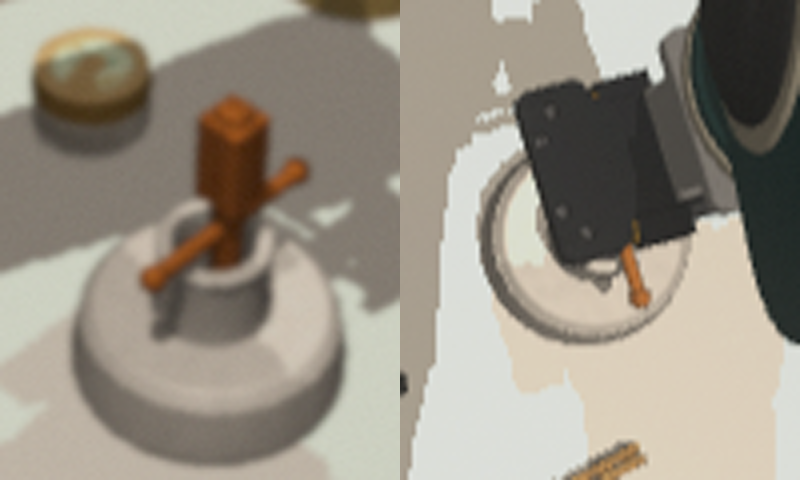

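View pics/e_wrist.png

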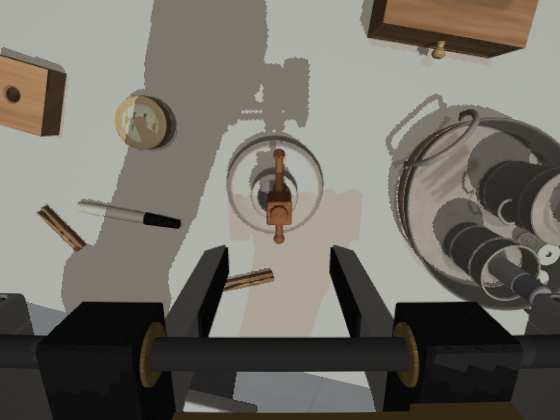

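The post stands upright and free of the fingers. Its knob is at scene pixel (303.4, 249.9), and (303.4, 250.4) is predicted for a fully seated upright post. The bystanders look undisturbed and the gripper is clear.

```bash
python3 - <<'E'
from h import *
robot.sign_off()
E
```

```text
the job is handed in; nothing more can be done
```

The post is out of its block and standing in the foot's hidden socket, let go, and I handed the job in at about 17 s. There is no verdict back from the rig.

**How it went:** I found the post, block and foot from the top and scene cameras. I then spotted the socket with the wrist camera, about 6.3 mm off the throat's axis. I gripped the post, lifted it, and let it down gently over that spot. It went in on the first try, so no sweep was needed, and it was pressed down to the bottom.

**Last checks:**
- **Depth:** the tip passed 7 mm below the throat bottom with less than 1 N change in force. The final arm height put the tip at about 6 mm, the socket's bottom.
- **Upright:** after release, the top of the post was within half a pixel of where a fully seated, upright post should appear.
- **Clear:** the gripper was open and well above the post, and the bystanders looked undisturbed in the pictures.
- **Disagreement:** the post sat about 1.3 mm off-centre in the grip. I corrected for this before inserting it.

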